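# Tap the marble block home in the vise

## Robot

A 6-joint arm with a two-finger parallel gripper is mounted at the origin on the work surface. World frame = base frame: x ahead of the robot, y to its left, z up, the work surface at z = 0. Lengths are in m, angles in rad, forces in N, time in s.
With the tool pointing down it reaches from about 0.35 to 1 m from the base axis. Payload 7.1 kg.
Tool frame: the origin (TCP) lies between the finger pads; the fingertips stand 22 mm ahead of it and the grasp point (between the pads) lies 3 mm ahead of it; z points along the fingers, y is the line along which they close (so a half turn about z gives the same grasp; the last joint's range is limited). The gripper opens to 85 mm and grips with 20 to 120 N. Pads are 22 mm wide; open, the fingers measure 114 mm over their backs; the gripper's body (76 mm by 85 mm) begins 54 mm behind the grasp point. The pads swing forward as they close: fully open they stand 13 mm farther back than shut.
Start: joints at [1.196, 0.423, 1.63, -0, 1.089, -0.019], TCP at [0.218, 0.586, 0.253] pointing down, gripper open.
Joint ranges: [-3, 3], [-0.9, 2.11], [0.09, 2.58], [-1.31, 4.45], [0.11, 2.69], [-2.54, 2.54]. Speed limits (rad/s): [2.39, 2.39, 3.01, 3.14, 3.14, 3.14].

## Interface

Orientations are given as a rotation vector (axis times angle).
In Python, from rig import manip gives the robot as it stands. The module is installed in compiled form; this text tells all that it offers. Calls block until the motion is done:
- manip.move_to(position, orientation): joint-space move of the TCP to a pose.
- manip.servo_line(position, orientation=None, rate=0.15): straight line of the TCP; orientation=None keeps the orientation; rate is the mean speed in m/s.
- manip.set_joints(angles): joint-space move.
- manip.command_gripper(opening, f_grip=None): finger opening in m; f_grip is the grip in N (None keeps the last); returns when the fingers have stopped.
- manip.hold(seconds).
- manip.solve_ik(position, orientation): joint angles nearest the present ones, or None.
- manip.camera(name): name is "scene" or "top"; returns a dict with "image" (400x640x3 uint8, red, green, blue), "fx", "fy", "cx", "cy" (pixels), "cam_to_world" (4x4, takes a point from camera to world coordinates). Camera axes: x right, y down, z forward; pixel columns grow to the right and rows downward; lengths in m; the calibration is good to about 2 mm. A picture is of the moment at which its call begins. There is no depth.
A pose or a line that the arm cannot do raises manip.IKError and nothing moves.
- manip.sign_off(): hands the job in; it is judged then, once.
Readings, each from a call of its own:
- manip.get_time(): time.
- manip.get_joint_positions(): joint angles.
- manip.get_joint_vel(): joint speeds.
- manip.get_tau(): joint torques, N m.
- manip.get_position(): TCP position.
- manip.get_ee_rot(): TCP orientation.
- manip.get_contact_force(): force on the tool from outside, world axes, zero at the start.
- manip.get_torque(): the same for the moment, N m.
- manip.get_width(): finger opening in m.
- manip.get_grip_force(): force on a finger pad.
Only numpy, scipy, OpenCV 4.12 (cv2) and the standard library are available. Lean on these libraries where they do the work, as an engineer would, in place of code of your own. Each camera call takes 0.05 s, during which the arm holds its last target. There are 200 camera calls.

## Task

The marble block clamped in the vise sits too high, so the two steel bars beneath it are loose. Take the carver's round mallet by its handle, tap the block down with the mallet's head until it is fully home on both bars and they can no longer slide, then stand the mallet upright on the bench again and let go.

Things in the scene. Friction and masses are not known exactly. Their poses are not given: they have to be found in the camera images.
- mallet: Carver's round mallet standing head down, handle up, 0.32-0.63 kg, 155 mm tall. Black conical head 75 mm tall, 68 mm across the flat foot (striking face), 78 mm at the shoulder; above it a pale wooden round handle 24 mm thick (28 at the very top). Origin: centre of the foot, z up the handle. Grip the handle firmly from above, some 115 mm above the foot. A pale urn and baluster stand near.
- block_top (a point): Top centre of the white marble block in the grey vise (a like block lies loose nearby), 45 (x, across jaws) x 90 (y) x 50 mm, z up. Vise fixed, yaw within 0.5 rad; jaws 110 mm wide, tops 85 mm over the bench. Block's top: 105 mm over the bench when home, 12-22 mm higher at first. Jaws guide it straight down and grip it: about 10 N moves it, it stays where left and stops hard on the bars.
- block (a joint): Height in m of the block above its seat on the two bars: 0 fully home, 0.012 to 0.022 at the start.
- bar_near: Flat steel bar (parallel) standing on edge on the vise bed under the block, 8 mm wide, 150 mm long (its y), 25 mm tall, along the jaw on the vise's screw-handle side; its ends stick out past the jaws. Origin at the centre of its underside, 30 mm above the bench.
- bar_far: The same bar along the other jaw.

How it is judged:
By the outcome, as a careful person would: the job done as asked, in the order asked, and still so for the second after the job is handed in, with the robot touching nothing.
It also fails if it takes over 48 s, if anything falls off the work surface, if the arm or the gripper's body presses on something with over 40 N, if the wrist force passes 120 N, or if a joint passes its speed limit or range.

## Working session

There is one attempt and no reset: what is moved stays moved. The work goes in short steps, each a Python script; the robot and the scene stay as the last script left them, time stands still between calls to the robot, and variables do not carry over. Pictures are saved under pics/ and viewed, at most 10 in all, crops included, and the job is handed in when it is done.

```bash
mkdir -p pics; python3 - <<'E'
from rig import manip
import cv2,pickle,numpy as np
for n in("scene","top"):
    c=manip.camera(n);cv2.imwrite(f"pics/{n}0.png",c["image"][:,:,::-1]);pickle.dump(c,open(f"{n}0.pkl","wb"))
    print(n,c["fx"],c["fy"],c["cx"],c["cy"],np.round(c["cam_to_world"],4).tolist())
print(manip.get_time(),manip.get_ee_rot(),manip.get_contact_force())
E
```

```text
scene 397.4130223016133 397.4130223016133 316.6199372240383 197.89107508866272 [[0.7402, 0.4928, -0.4575, 0.8651], [0.6721, -0.5616, 0.4825, -0.3392], [-0.0192, -0.6646, -0.7469, 0.6356], [0.0, 0.0, 0.0, 1.0]]
top 458.0299061053289 458.0299061053289 320.50658090466544 198.63186051240166 [[0.096, -0.968, 0.2319, 0.3502], [-0.9954, -0.0917, 0.0293, 0.008], [-0.0071, -0.2337, -0.9723, 0.9784], [0.0, 0.0, 0.0, 1.0]]
0.1 [-5.55841427e-01 -3.09175719e+00  2.16695794e-03] [ 0.05377246 -0.82616974  0.27939414]
```

View pics/scene0.png

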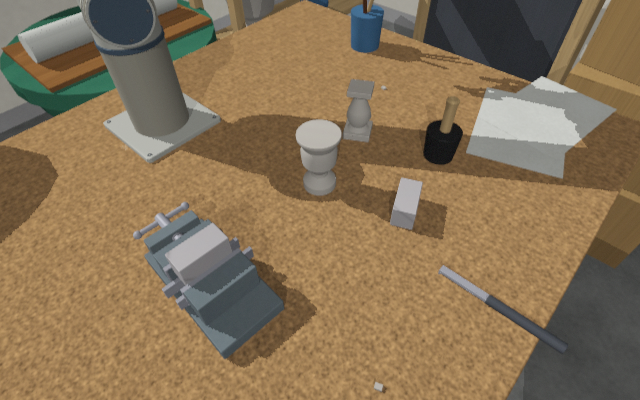

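View pics/top0.png

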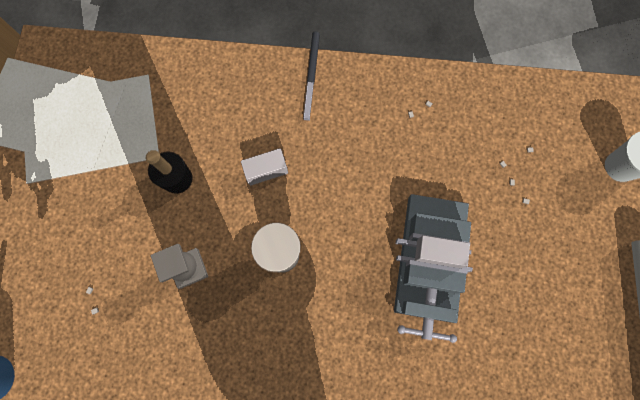

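Scene shows the mallet (handle top ~(452,100)) and vise at (205,260). In the top view the handle top is at (153,157), the block's top at ~(444,252). Next I zoom in on both.

```bash
python3 - <<'E'
import cv2,numpy as np
s=cv2.imread("pics/scene0.png");t=cv2.imread("pics/top0.png")
f=lambda i,x,y,w,h,k:cv2.resize(i[y:y+h,x:x+w],None,fx=k,fy=k,interpolation=cv2.INTER_CUBIC)
# tiles: 400x300 each
a=np.hstack([f(s,130,200,160,120,2.5),f(t,380,180,160,120,2.5)])
b=np.hstack([f(s,400,80,100,100,3),f(t,120,130,100,100,3),np.zeros((300,200,3),np.uint8)])
cv2.imwrite("pics/crop.png",np.vstack([a,b]))
E
```

```text
(no output)
```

View pics/crop.png

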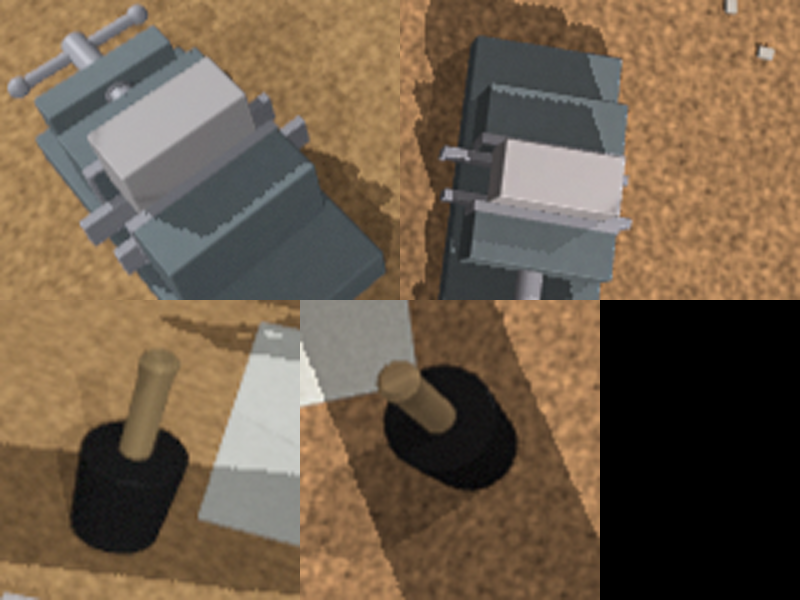

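```bash
cat > h.py <<'E'
import pickle,numpy as np
def ray(c,u,v):
    T=c["cam_to_world"];d=T[:3,:3]@np.array([(u-c["cx"])/c["fx"],(v-c["cy"])/c["fy"],1]);return T[:3,3],d/np.linalg.norm(d)
def tri(*rs):
    A=sum(np.eye(3)-np.outer(d,d) for o,d in rs);b=sum((np.eye(3)-np.outer(d,d))@o for o,d in rs)
    p=np.linalg.solve(A,b);return p,[float(np.linalg.norm(np.cross(p-o,d))) for o,d in rs]
def atz(r,z): o,d=r;return o+d*(z-o[2])/d[2]
def proj(c,p):
    T=c["cam_to_world"];q=T[:3,:3].T@(np.asarray(p)-T[:3,3]);return c["fx"]*q[0]/q[2]+c["cx"],c["fy"]*q[1]/q[2]+c["cy"]
S=pickle.load(open("scene0.pkl","rb"));T=pickle.load(open("top0.pkl","rb"))
E
python3 - <<'E'
from h import *
np.set_printoptions(precision=4,suppress=True)
P=[]
for s,t in (((88,135),(620,215)),((208,57),(498,200)),((242,92),(505,140)),((128,180),(625,157))):
    rs=ray(S,130+s[0]/2.5,200+s[1]/2.5);rt=ray(T,380+(t[0]-400)/2.5,180+t[1]/2.5)
    p,e=tri(rs,rt);P.append(p);print(p,e,atz(rs,.122),atz(rt,.122))
P=np.array(P);print("block",P.mean(0),np.linalg.norm(np.diff(P,axis=0),axis=1)); y=(P[1]+P[2]-P[0]-P[3]);print("yaw",np.arctan2(-y[0],y[1]))
rs=ray(S,400+158/3,80+60/3);rt=ray(T,120+98/3,130+78/3);print("handle",tri(rs,rt),atz(rs,.155),atz(rt,.155))
rs=ray(S,400+115/3,80+227/3);print("foot",atz(rs,0))
E
```

```text
[ 0.4527 -0.2495  0.1232] [0.0008503195729533644, 0.0008503195729535029] [ 0.4523 -0.2486  0.122 ] [ 0.4525 -0.2506  0.122 ]
[ 0.4559 -0.1602  0.1184] [0.0009017844829227412, 0.0009017844829226282] [ 0.4592 -0.1607  0.122 ] [ 0.455  -0.1602  0.122 ]
[ 0.4999 -0.1638  0.1234] [0.0007534662594893451, 0.0007534662594893897] [ 0.4985 -0.1639  0.122 ] [ 0.5005 -0.1634  0.122 ]
[ 0.4969 -0.2521  0.1218] [0.001551168309465021, 0.0015511683094651019] [ 0.498  -0.2508  0.122 ] [ 0.4962 -0.2534  0.122 ]
block [ 0.4763 -0.2064  0.1217] [0.0895 0.0445 0.0884]
yaw -0.03458989907498643
handle (array([0.5993, 0.3578, 0.1532]), [0.0008136628368536644, 0.00081366283685357]) [0.5999 0.3542 0.155 ] [0.5994 0.3577 0.155 ]
foot [0.6013 0.3578 0.    ]
```

Estimates agree with the sizes given: block 89 x 45 mm, top at ~0.122 m, handle top 0.153 m. Now the grasp.

```bash
cat >> h.py <<'E'
from scipy.spatial.transform import Rotation as R
R0=R.from_rotvec([-5.55841427e-01,-3.09175719,2.16695794e-03])
def ori(x,y): return (R.from_rotvec([0,0,np.arctan2(y,x)-np.arctan2(.586,.218)])*R0).as_rotvec()
M=np.array([.5995,.3572]);B=np.array([.4763,-.2064])
E
python3 - <<'E'
from h import *
from rig import manip as m
import cv2
m.command_gripper(.085)
o=ori(*M)
m.move_to([*M,.24],o);m.servo_line([*M,.118],o,rate=.12)
print(m.get_contact_force(),m.get_position())
m.command_gripper(.0,100)
print(m.get_width(),m.get_grip_force(),m.get_contact_force(),m.get_time())
m.servo_line([*M,.15],rate=.1)
print(m.get_contact_force(),m.get_torque(),m.get_width())
t=[cv2.cvtColor(m.camera(n)["image"],cv2.COLOR_RGB2BGR) for n in("scene","top")]
cv2.imwrite("pics/grasp.png",cv2.resize(np.hstack([t[0][30:230,330:530],t[1][60:260,80:280]]),(800,400)))
print(m.get_time())
E
```

```text
[ 0.6860473   0.45531368 -0.16684263] [0.60008426 0.35752538 0.1189463 ]
0.022112774388516807 96.65893256576965 [-1.70433207 -0.20044908  4.61643798] 3.7167
[-0.27524227  0.88406089 -6.73024311] [-0.06352654  0.0165297  -0.00869358] 0.02224356253962325
4.2833
```

View pics/grasp.png

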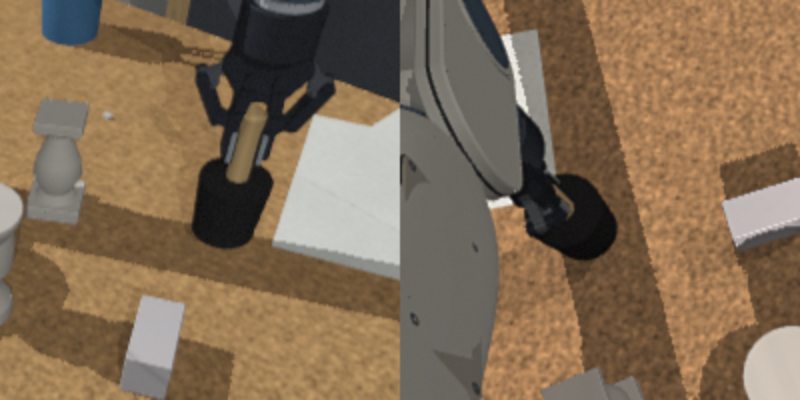

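The mallet is held upright (scene crop, head at (235,205)), weight ~6.5 N. Next I move over the block and tap with a force check.

```bash
python3 - <<'E'
from h import *
from rig import manip as m
m.servo_line([*M,.34],rate=.25)
o=ori(*B)
m.move_to([*B,.34],o);m.servo_line([*B,.26],o,rate=.15);m.hold(.2)
w=m.get_contact_force();print("w",w,m.get_time())
# taps: each goes 4 mm deeper, quick rise between
for z in (.242,.238,.234,.230,.227,.225,.2235,.222,.221,.220,.219):
    m.servo_line([*B,z],o,rate=.06)
    f=m.get_contact_force()-w;p=m.get_position();print(z,f.round(1),p.round(4),round(m.get_width(),4))
    if f[2]>45: break
    m.servo_line([*B,z+.012],o,rate=.1)
m.servo_line([*B,.255],o,rate=.1)
print(m.get_time(),m.get_contact_force()-w)
E
```

```text
w [ 0.32357941  0.22739629 -6.36036553] 8.15
0.242 [-0.9 -0.5 -0.4] [ 0.4758 -0.2062  0.2414] 0.0222
0.238 [-0.6 -0.3 -0. ] [ 0.4756 -0.2061  0.237 ] 0.0222
0.234 [-0.1 -0.4  0.4] [ 0.4756 -0.2061  0.233 ] 0.0221
0.23 [0.  0.2 1. ] [ 0.4756 -0.2061  0.229 ] 0.0221
0.227 [-0.8 -0.1  1. ] [ 0.4756 -0.2061  0.2261] 0.0224
0.225 [ 0.2 -0.2  0.8] [ 0.4756 -0.2061  0.224 ] 0.0219
0.2235 [-0.6 -0.1  8.2] [ 0.4767 -0.2065  0.2234] 0.0224
0.222 [-5.5  2.9 24.2] [ 0.4769 -0.2067  0.2234] 0.0219
0.221 [-6.6  3.5 34.1] [ 0.4771 -0.2067  0.2233] 0.0223
0.22 [-11.6   5.2  45.7] [ 0.4772 -0.2067  0.2233] 0.0218
15.0167 [-0.56427223 -0.03114891  0.79871651]
```

```bash
python3 - <<'E'
from h import *
from rig import manip as m
import cv2
m.servo_line([*B,.33],rate=.25)
t=[cv2.cvtColor(m.camera(n)["image"],cv2.COLOR_RGB2BGR) for n in("scene","top")]
cv2.imwrite("pics/after_s.png",t[0]);cv2.imwrite("pics/after_t.png",t[1])
old=cv2.imread("pics/scene0.png")
f=lambda i:cv2.resize(i[200:350,130:290],(400,375),interpolation=cv2.INTER_CUBIC)
cv2.imwrite("pics/cmp.png",np.hstack([f(old),f(t[0])]));print(m.get_time())
E
```

```text
15.5667
```

View pics/cmp.png

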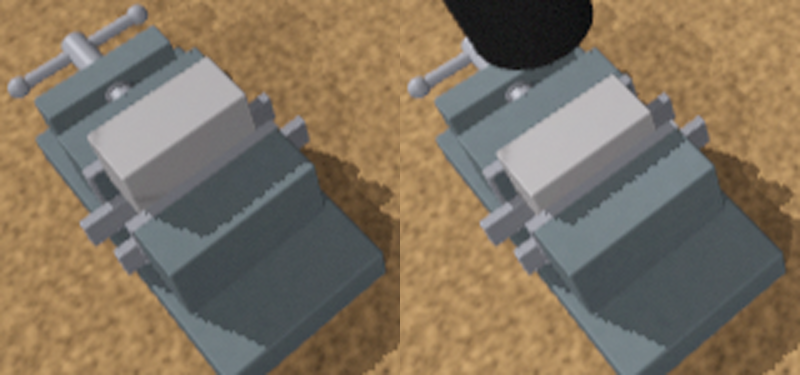

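The block has dropped ~18-20 crop px, and the stop was hard (24→45 N with no motion). I check the height numerically, then stand the mallet back where it was.

```bash
python3 - <<'E'
from h import *
from rig import manip as m
for z in (.105,.110): print([ [round((v-k)*2.5) for v,k in zip(proj(S,[x,y,z]),(130,200))] for x,y in((.4527,-.2495),(.4575,-.1602),(.4999,-.1638),(.4969,-.2521))])
o=ori(*M)
m.move_to([*M,.33],o);m.servo_line([*M,.14],o,rate=.15);m.hold(.2)
w=m.get_contact_force();print(w)
for z in np.arange(.124,.112,-.001):
    m.servo_line([*M,z],o,rate=.03);f=m.get_contact_force()-w
    if f[2]>5: break
print(z,f,m.get_position(),m.get_time())
m.command_gripper(.05);m.command_gripper(.085);m.hold(.2)
m.servo_line([*M,.26],o,rate=.12)
print(m.get_contact_force(),m.get_time())
p=ori(.3,.55);m.move_to([.218,.586,.3],R0.as_rotvec())
import cv2
t=[cv2.cvtColor(m.camera(n)["image"],cv2.COLOR_RGB2BGR) for n in("scene","top")]
cv2.imwrite("pics/end.png",np.vstack([cv2.resize(t[0],(480,300)),cv2.resize(t[1],(480,300))]));print(m.get_time())
E
```

```text
[[95, 151], [212, 71], [248, 108], [133, 195]]
[[93, 147], [211, 66], [247, 104], [131, 191]]
[-0.78737644  0.27108273 -6.09515681]
0.118 [-0.22186074 -1.52255708  6.68061684] [0.59960142 0.35730604 0.11857427] 21.4417
[-1.1145589   0.65309768  0.31047617] 23.8
25.5417
```

View pics/end.png

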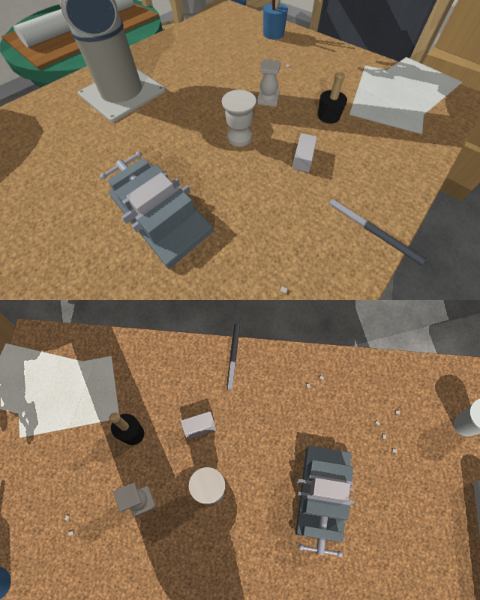

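The mallet stands upright again (scene (332,105)), and the block's corners match the 105 mm home height, so I hand in.

```bash
python3 -c "
from rig import manip as m
print(m.sign_off())"
```

```text
the job is handed in; nothing more can be done
None
```

The block is tapped home onto both bars (it stopped hard, and its top matches the 105 mm home height in the camera image), the mallet stands upright and released where it was, and the job was handed in at about 25.5 s; I did not test the bars for sliding directly.

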